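# Snap the lid onto a food sample jar and keep it pressed

## Robot

A 6-joint arm with a two-finger parallel gripper is mounted at the origin on the work surface. World frame = base frame: x ahead of the robot, y to its left, z up, the work surface at z = 0. Lengths are in mm, angles in rad, forces in N, time in s.
With the tool pointing down it reaches from about 300 to 1000 mm from the base axis. Payload 5.1 kg.
Tool frame: the origin (TCP) lies where the fingers leave the gripper's body, on its centre line; the fingertips stand 78 mm ahead of it and the grasp point (between the pads) lies 59 mm ahead of it; z points along the fingers, y is the direction in which the jaws open and shut (so a half turn about z gives the same grasp; the last joint's range is limited). The gripper opens to 95 mm and grips with 3 to 60 N. Pads are 20 mm wide; open, the fingers measure 119 mm over their backs; the gripper's body (75 mm by 180 mm) begins 59 mm behind the grasp point.
Start: joints at [-1.254, 0.124, 1.65, -0, 1.367, -0.083], TCP at [252.97, -598.742, 292.256] pointing down, gripper open.
Joint ranges: [-2.61, 2.61], [-1.02, 2.33], [0.03, 2.71], [-1.35, 4.49], [0.32, 2.68], [-2.91, 2.91]. Speed limits (rad/s): [2.57, 2.57, 3.14, 3.14, 3.14, 3.14].

## Interface

Orientations are given as [roll, pitch, yaw] about the fixed x, y, z axes, in that order (R = Rz(yaw) Ry(pitch) Rx(roll)).
In Python, from bench import readout, eyes, job gives the robot as it stands. The module is installed in compiled form; this text tells all that it offers.
- The arm moves only by the tool step_arm, never from a script. Its argument "rows" is one flat list of numbers, 4 for each row, row after row: the shift along the tool's x, y, z in m, then the turn about the tool's z in degrees. A call has 1 to 20 rows; each row shifts and turns the commanded pose from where the row before left it, along the tool's axes as they then stand; what a row does not reach is not made up. A row lasts 1/8 s, in which the tool goes at most 62.5 mm and 10.7 degrees, less where a joint would pass 70% of its speed; a pose out of reach is approached as far as the arm can. A call with a gripper value outside its range is refused whole. "fingers" is the closure, from 0 (fully open) to 1 (shut), set as the call begins (left out, the last holds). The fingers move at their own pace and stop on an object; "squeeze" is the grip in N (left out, the last holds). Time passes only in rows, so rows that do not move let the fingers close. It gives the time, the measured TCP pose, the force and the opening at its end, in the units of the state.
- readout.get_state(): the state, without advancing time (a new reading comes with each control period).
- eyes.grab_frame(name): name is "scene" or "top" or "wrist"; returns the picture (420x560x3 uint8, red, green, blue); there is no depth.
- eyes.camera_model(name): a dict with "K" (3x3 intrinsics, pixels), "R" (3x3) and "t" (3): a world point X has camera coordinates R X + t; the wrist camera has in their place "tool_from_camera" (4x4, takes a point from camera to tool coordinates, whose origin is the TCP and whose axes are the flange's). Camera axes: x right, y down, z forward; pixel columns grow to the right and rows downward; lengths in mm; the calibration is good to about 2 mm. A picture is of the moment at which its call begins: read the wrist's pose just before it. camera_model takes no time and is no camera call.
- job.close_job(): hands the job in, once; it reports no verdict.
The state is a dict: "clock": time; "qpos": joint angles; "joint_vel": joint speeds; "joint_efforts": joint torques, N m; "position": TCP position; "eef_rot": TCP orientation; "wrist_force": force on the tool from outside, world axes, zero at the start; "ft_torque": the same for the moment, N m; "opening": finger opening in mm.
Only numpy, scipy, OpenCV 4.12 (cv2) and the standard library are available. Lean on these libraries where they do the work, as an engineer would, in place of code of your own. Each camera call takes 0.05 s, during which the arm holds its last target. There are 200 camera calls.

## Task

One sample jar in the steel rack is still open: take the lid that fits it from the tray, set it squarely on the jar's mouth and press it straight down until it clicks, then keep pressing so that it is fully home all round. Finish while still pressing down firmly on the lid, with about a kilogram of push, and do not let go of it at the end. Leave the jar standing in its pocket and the other jars, lids and things on the table where they are.

Things in the scene. Friction and masses are not known exactly. Their poses are not given: they have to be found in the camera images.
- lid_center (a point): the lid that fits the open jar: round white plastic snap lid, 54 mm in outer diameter, 20 mm tall (the middle-sized of three loose lids), rigid ribbed skirt, flat closed top, about 35 g, lying open side down on the tray's floor. This point is on its axis half-way up, 10 mm below its top; z points up out of the top. Inside the skirt six springy ribs snap under the bead of the jar's neck.
- jar_mouth (a point): centre of the rim of the only open jar, z up along its axis. Clear plastic jar with a white paper band and carrot slices in it; rim 86 mm above its foot, body 58 mm and neck 39 mm in diameter; a bead runs round the neck 10 mm below the rim, the shoulder begins 24 mm below the rim. Fully home, lid_center lies 7 mm below this point and the lid's top 3 mm above it.
- jar: the same open jar, 0.13 to 0.21 kg, loose in its pocket; origin at its foot, z up. A lid set on it rests on the bead with lid_center about level with the rim. Pressed straight down it resists with up to about 8 to 17 N over the first 2 to 5 mm, then clicks (often one side first, then the rest on pressing on): the force drops, the lid springs down to 7 or 8 mm below where it rested, and then meets a hard stop.
- rack: stainless counter rack, fixed, 90 mm (its x) by 290 mm (its y), 40 mm high, origin under its centre. Its top sheet has three round pockets in a row along its y axis, 92 mm apart, the middle one over the origin; each holds one jar upright, standing on the rack's floor 2 mm above the table. Which pocket holds the open jar varies.
- tray: shallow stainless tray, fixed, 162 mm (its x) by 265 mm (its y), walls 20 mm high and 2 mm thick, floor 2 mm above the table, origin under its centre. Three loose lids lie open side down in a row along its y axis, about 85 mm apart, in any order.
- big_lid_center (a point): bystander: white lid 72 mm in diameter and 20 mm tall, on the tray, too big for the jar; point at its centre, half-way up
- small_lid_center (a point): bystander: white lid 38 mm in diameter and 16 mm tall, on the tray, too small for the jar; point at its centre, half-way up
- shut_jar_a_center (a point): bystander: a jar like the open one but already closed with its white 54 mm lid, 89 mm tall in all, in another pocket of the rack; point at its centre, half-way up
- shut_jar_b_center (a point): bystander: the second closed jar, the same as the first, in the remaining pocket; point at its centre, half-way up
- steel_cup_a_rim (a point): bystander: open steel cup, 72 mm across the rim and 55 mm tall, standing beyond the work area; point at the centre of its rim
- steel_cup_b_rim (a point): bystander: a second steel cup, the same; point at the centre of its rim
- pen: bystander: blue ballpoint pen, 136 mm long and 11 mm thick, lying beyond the work area; origin on the table under its middle, x along it
- thermometer: bystander: white probe thermometer, body 75 by 30 by 16 mm with a thin steel probe, 195 mm long in all, lying near the robot; origin on the table under its middle, x along it
- tongs: bystander: steel kitchen tongs lying on edge, 250 mm long, 40 mm wide, 14 mm high, near the robot; origin on the table under the middle, x along them
Mind the look-alikes: they are no part of the job. Leave any blue look-alike of the part that bears lid_center alone. Leave any pink look-alike of the jar alone.

How it is judged (in metres and radians):
On the way, in this order (a step that is already met when the one before it is completed fails the run):
1. the fitting lid is set squarely on the open jar's mouth, not yet snapped (horizontal distance between lid_center and jar_mouth below 0.004 m and angle between the z axis of lid_center and the z axis of jar_mouth, either way round below 0.12 rad and angle between lid_center's own z axis and vertical below 0.3 rad and z of lid_center in the frame of jar_mouth between -0.004 and 0.003 m).
2. the lid has clicked and is fully home all round (horizontal distance between lid_center and jar_mouth below 0.003 m and angle between the z axis of lid_center and the z axis of jar_mouth, either way round below 0.06 rad and angle between lid_center's own z axis and vertical below 0.12 rad and z of lid_center in the frame of jar_mouth between -0.0095 and -0.0055 m), for 0.2 s.
At the end, for the whole second after the job is handed in: The 54 mm lid is home on the neck: centred within 3 mm, square within 0.06 rad, its centre 5.5 to 9.5 mm below the rim. The jar stands upright in its pocket, moved under 12 mm. The robot touches the lid with over 4 N and presses: jar on rack over 8 N, its weight included, through the last second (all of step 2 and angle between jar_mouth's own z axis and vertical below 0.1 rad and height (world z) of jar_mouth between 0.084 and 0.092 m and distance of jar_mouth from where it was at the start of the episode below 0.012 m and contact force between jar and rack above 8 N and contact force between any of the fingers, the arm and lid above 4 N); the arm keeps its last pose, push and grip.
It fails at once if another jar is shifted more than 20 mm or tipped (distance of any of shut_jar_a_center, shut_jar_b_center from where it was at the start of the episode above 0.02 m).
It fails at once if another lid is shifted more than 25 mm (distance of any of big_lid_center, small_lid_center from where it was at the start of the episode above 0.025 m).
It fails at once if something else on the table is shifted more than 30 mm (distance of any of steel_cup_a_rim, steel_cup_b_rim, pen, thermometer, tongs from where it was at the start of the episode above 0.03 m).
It fails at once if the open jar is lifted out of its pocket or tipped over (height (world z) of jar_mouth above 0.11 m or angle between jar_mouth's own z axis and vertical above 0.35 rad).
It also fails if it takes over 51 s, if anything falls off the work surface, if the arm or the gripper's body presses on something with over 40 N, if the wrist force passes 120 N, or if a joint passes its speed limit or range.

## Working session

There is one attempt and no reset: what is moved stays moved. The work goes in short steps, Python scripts to look and compute and a tool call to move; the robot and the scene stay as the last step left them, time stands still between calls to the robot, and variables do not carry over. Pictures are saved under pics/ and viewed, about 8 in all and at most 12, crops included, and the job is handed in when it is done.

Besides the shell and the picture viewer there is one more tool, called after ">>>" as name(argument=value, ...) on one line, values as JSON. step_arm: Moves the arm, as the interface text tells. Its arguments: {"type":"object","properties":{"rows":{"type":"array"},"fingers":{"type":"number"},"squeeze":{"type":"number"}},"required":["rows"]}

```bash
mkdir -p pics; python3 - <<'E'
from bench import readout, eyes
import cv2, numpy as np
for n in("top","scene"):
    im=eyes.grab_frame(n); cv2.imwrite(f"pics/{n}0.png",im[:,:,::-1])
    m=eyes.camera_model(n); print(n,np.round(m["K"],1).tolist(),np.round(m["R"],3).tolist(),np.round(m["t"],1).tolist())
print(eyes.camera_model("wrist"))
print(readout.get_state())
E
```

```text
top [[395.6, 0.0, 277.4], [0.0, 395.6, 206.9], [0.0, 0.0, 1.0]] [[0.191, -0.982, 0.004], [-0.962, -0.188, -0.201], [0.198, 0.035, -0.98]] [-87.3, 503.4, 978.0]
scene [[410.0, 0.0, 277.2], [0.0, 410.0, 208.1], [0.0, 0.0, 1.0]] [[0.82, 0.572, 0.003], [0.355, -0.504, -0.788], [-0.449, 0.647, -0.616]] [-406.0, -120.8, 1226.6]
{'K': array([[296.48790725,   0.        , 281.45657777],
       [  0.        , 296.48790725, 205.73506293],
       [  0.        ,   0.        ,   1.        ]]), 'tool_from_camera': array([[-6.73918858e-06, -9.59794290e-01, -2.80704331e-01,
         7.90910915e+01],
       [ 9.99999993e-01, -4.06512094e-05,  1.14987930e-04,
        -1.56584326e-01],
       [-1.21775730e-04, -2.80704328e-01,  9.59794283e-01,
        -9.26567056e+01],
       [ 0.00000000e+00,  0.00000000e+00,  0.00000000e+00,
         1.00000000e+00]])}
{'clock': 0.1, 'qpos': array([-1.25362414e+00,  1.24441868e-01,  1.65150967e+00,  8.40290707e-06,
        1.36746718e+00, -8.26179518e-02]), 'joint_vel': array([ 6.67280304e-05, -2.39707182e-03, -3.15894227e-03,  1.14913920e-04,
       -9.87892704e-04, -1.00428976e-03]), 'joint_efforts': array([ 7.29279054e-05, -4.18880224e+01, -3.61097074e+01,  7.75691215e-02,
        4.61506716e-02, -6.93700440e-05]), 'position': array([ 252.82926962, -598.35849346,  291.12495622]), 'eef_rot': array([-3.13977350e+00, -1.58892608e-04,  3.99788289e-01]), 'wrist_force': array([0.48709065, 0.89670874, 0.47328617]), 'ft_torque': array([0.00789117, 0.01127283, 0.02273597]), 'opening': 95.18864600983315}
```

View pics/top0.png

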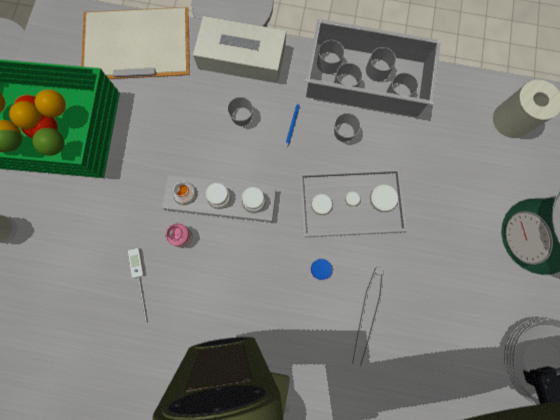

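View pics/scene0.png

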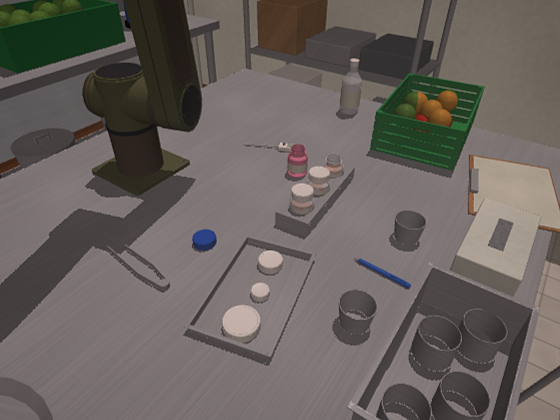

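Top view. The lids in the tray are at (321,204), (353,199) and (384,198). The middle-sized one, at (321,204), fits. The blue disc at (321,269) is the look-alike. In the rack, the open jar with orange contents is at (183,193), and the shut jars are at (217,195) and (253,199). The pink jar at (178,235) is the look-alike.

```bash
cat > h.py <<'E'
from bench import readout, eyes
import cv2, numpy as np
from scipy.spatial.transform import Rotation as Rn
def cam(n):
    m=eyes.camera_model(n); K=np.array(m["K"])
    if n=="wrist":
        s=readout.get_state(); T=np.array(m["tool_from_camera"])
        Rt=Rn.from_euler("xyz",s["eef_rot"]).as_matrix()
        return K,Rt@T[:3,:3],Rt@T[:3,3]+s["position"]
    R=np.array(m["R"]);return K,R.T,-R.T@m["t"]
def px2w(c,uv,z):
    K,R,o=c; d=R@np.linalg.solve(K,[uv[0],uv[1],1]); return o+d*(z-o[2])/d[2]
def w2px(c,X):
    K,R,o=c; p=K@(R.T@(np.asarray(X,float)-o)); return p[:2]/p[2]
E
python3 - <<'E'
from h import *
c=cam("top"); im=cv2.imread("pics/top0.png")
g=im.min(2)
for name,(u,v),z in [("mid",(321,204),22),("small",(353,199),18),("big",(384,198),22),("shutA",(217,195),91),("shutB",(253,199),91)]:
    m=((g>185)*255).astype(np.uint8); n,l,st,ce=cv2.connectedComponentsWithStats(m)
    k=l[v,u]; p=px2w(c,ce[k],z); print(name,ce[k].round(1),st[k],p.round(1), "diam",round(2*(st[k][4]/np.pi)**.5*(px2w(c,ce[k]+[1,0],z)-p)[1],1))
print("open",px2w(c,(183,192),88).round(1))
a=cv2.resize(im[165:255,155:290],None,fx=3,fy=3,interpolation=2);b=cv2.resize(im[165:255,295:412],None,fx=3,fy=3,interpolation=2)
cv2.imwrite("pics/crop1.png",np.hstack([a,b]))
E
```

```text
mid [321.5 203.5] [312 195  19  18 257] [ 548.5 -102.7   22. ] diam -47.6
small [352.4 197.9] [347 192  12  12 115] [ 580.6 -182.5   18. ] diam -32.1
big [384.5 197.1] [372 186  25  24 460] [ 598.2 -266.5   22. ] diam -64.0
shutA [216.  192.8] [206 184  21  19 303] [508.6 167.6  91. ] diam -48.5
shutB [252.3 196.9] [243 188  20  19 302] [515.8  75.7  91. ] diam -48.3
open [495.3 250.3  88. ]
```

View pics/crop1.png

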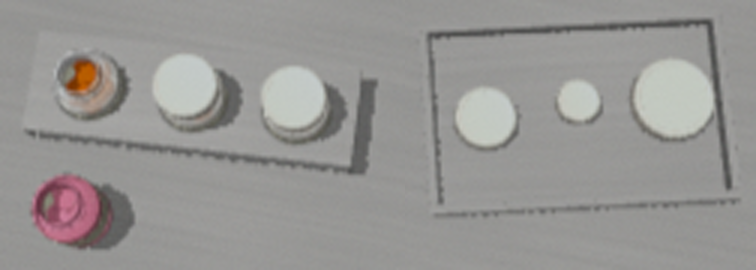

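```bash
cat >> h.py <<'E'
def plan(target,yaw,n):
    """rows (tool-frame m, deg) taking the tool, pointing down, to target in n rows"""
    s=readout.get_state(); y0=s["eef_rot"][2]; dy=(yaw-y0+np.pi/2)%np.pi-np.pi/2 if 0 else yaw-y0
    d=(np.array(target,float)-s["position"])/n/1000
    for i in range(n):
        y=y0+dy*i/n; R=Rn.from_euler("xyz",[np.pi,0,y]).as_matrix()
        print(",".join("%.4f"%v for v in R.T@d)+",%.1f"%(-np.degrees(dy)/n))
E
python3 - <<'E'
from h import *
c=cam("top")
P=[px2w(c,p,20) for p in [(305,236),(404,232)]]; d=P[0]-P[1]; ty=np.arctan2(d[1],d[0])-np.pi/2; print("tray yaw",ty)
print("mouth",px2w(c,(181.9,189.5),88).round(1))
plan([548.5,-102.7,210],ty+np.pi/2,12)
E
```

```text
tray yaw 0.2329855046753433
mouth [501.1 254.6  88. ]
0.0388,-0.0285,0.0068,-6.7
0.0418,-0.0237,0.0068,-6.7
0.0443,-0.0187,0.0068,-6.7
0.0462,-0.0134,0.0068,-6.7
0.0474,-0.0079,0.0068,-6.7
0.0480,-0.0023,0.0068,-6.7
0.0480,0.0033,0.0068,-6.7
0.0473,0.0089,0.0068,-6.7
0.0459,0.0143,0.0068,-6.7
0.0439,0.0196,0.0068,-6.7
0.0413,0.0246,0.0068,-6.7
0.0382,0.0293,0.0068,-6.7
```

>>> step_arm(rows=[0.039, -0.028, 0.007, -6.7, 0.042, -0.024, 0.007, -6.7, 0.044, -0.019, 0.007, -6.7, 0.046, -0.013, 0.007, -6.7, 0.047, -0.008, 0.007, -6.7, 0.048, -0.002, 0.007, -6.7, 0.048, 0.003, 0.007, -6.7, 0.047, 0.009, 0.007, -6.7, 0.046, 0.014, 0.007, -6.7, 0.044, 0.02, 0.007, -6.7, 0.041, 0.025, 0.007, -6.7, 0.038, 0.029, 0.005, -6.7, 0, 0, 0, 0, 0, 0, 0, 0], fingers=0.15, squeeze=45)

```text
clock: 1.85
position: [548.4, -104.7, 209.9]
eef_rot: [-3.141, -0.0, 1.803]
wrist_force: [0.1, 0.5, 0.6]
opening: 80.8
```

```bash
cat > lid.py <<'E'
from h import *
def whiteblob(im,c,guess,z,thr):
    u,v=w2px(c,guess).round().astype(int)
    m=((im.min(2)>thr)*255).astype(np.uint8); n,l,st,ce=cv2.connectedComponentsWithStats(m)
    return (u,v),l[v,u],st[l[v,u]],ce[l[v,u]],(l==l[v,u]).astype(np.uint8)
E
python3 - <<'E'
from lid import *
s=readout.get_state();print(s["position"].round(1),s["eef_rot"].round(3),s["wrist_force"].round(1),s["clock"])
c=cam("wrist"); im=eyes.grab_frame("wrist"); cv2.imwrite("pics/w1.png",im[:,:,::-1])
for t in(140,170,200):
    g,k,st,ce,m=whiteblob(im,c,[548.5,-102.7,22],22,t); p=px2w(c,ce,22); (e,ax,_)=cv2.fitEllipse(cv2.findContours(m,0,1)[0][0])
    print(t,g,st,ce.round(1),p.round(1),"ell",np.round(e,1),np.round(ax,1),px2w(c,e,22).round(1), "diam",np.linalg.norm(px2w(c,(st[0],ce[1]),22)-px2w(c,(st[0]+st[2],ce[1]),22)).round(1))
E
```

```text
[ 548.4 -104.7  209.9] [-3.141 -0.     1.803] [0.1 0.5 0.6] 1.85
140 (np.int64(282), np.int64(201)) [ 229  159   88   78 4672] [274.2 199. ] [ 540.1 -102.3   22. ] ell [276.2 197.6] [80.4 89.3] [ 541.7 -100.5   22. ] diam 86.2
170 (np.int64(282), np.int64(201)) [ 257  177   52   52 2113] [282.5 202.6] [ 548.8 -104.1   22. ] ell [282.5 202.7] [50.3 51.7] [ 548.8 -104.1   22. ] diam 51.1
200 (np.int64(282), np.int64(201)) [     0      0    560    420 235200] [279.5 209.5] [ 547.6 -111.6   22. ] ell [279.5 209.5] [487.5 674.5] [ 547.6 -111.6   22. ] diam 554.0
```

View pics/w1.png

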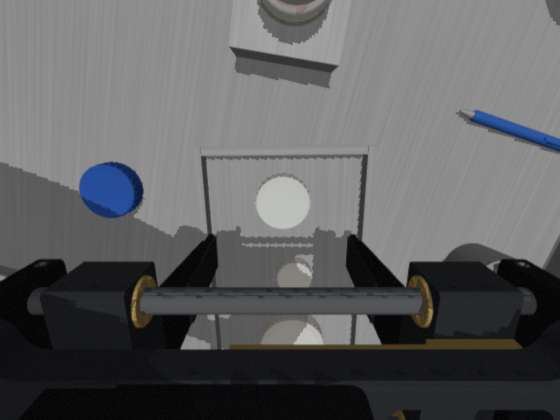

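The wrist view shows the fitting lid at (282,202), between the open fingers. The tray is square to the jaws. Next I'll lower the tool and grip.

>>> step_arm(rows=[0.0005, 0.0005, 0.025, 0, 0, 0, 0.025, 0, 0, 0, 0.025, 0, 0, 0, 0.025, 0, 0, 0, 0.015, 0, 0, 0, 0.008, 0, 0, 0, 0.004, 0, 0, 0, 0, 0, 0, 0, 0, 0])

```text
clock: 3.02
position: [549.7, -104.0, 84.1]
eef_rot: [3.14, 0.001, 1.803]
wrist_force: [0.2, 0.2, 0.2]
opening: 80.9
```

>>> step_arm(rows=[0, 0, 0, 0, 0, 0, 0, 0, 0, 0, 0, 0, 0, 0, 0, 0, 0, 0, 0, 0, 0, 0, 0, 0, 0, 0, 0, 0, 0, 0, 0, 0], fingers=1, squeeze=45)

```text
clock: 4.03
position: [549.2, -103.9, 83.3]
eef_rot: [3.142, -0.0, 1.803]
wrist_force: [-0.5, 0.3, 0.8]
opening: 53.0
```

>>> step_arm(rows=[0, 0, -0.01, 0, 0, 0, -0.03, 0, 0, 0, -0.045, 0, 0, 0, -0.045, 0, 0, 0, -0.045, 0])

```text
clock: 4.65
position: [548.9, -103.9, 260.3]
eef_rot: [3.141, 0.0, 1.803]
wrist_force: [1.1, 0.1, -0.1]
opening: 52.9
```

```bash
python3 - <<'E'
from h import *
plan([510,146,258],1.649,6)
E
```

```text
0.0420,0.0033,0.0004,1.5
0.0421,0.0022,0.0004,1.5
0.0421,0.0011,0.0004,1.5
0.0421,0.0000,0.0004,1.5
0.0421,-0.0011,0.0004,1.5
0.0421,-0.0021,0.0004,1.5
```

>>> step_arm(rows=[0.042, 0.003, 0, 1.5, 0.042, 0.002, 0, 1.5, 0.042, 0.001, 0, 1.5, 0.042, 0, 0, 1.5, 0.042, -0.001, 0, 1.5, 0.042, -0.002, 0, 1.5, 0, 0, 0, 0, 0, 0, 0, 0])

```text
clock: 5.65
position: [510.3, 145.0, 258.5]
eef_rot: [3.141, 0.0, 1.646]
wrist_force: [-0.2, -1.1, -0.9]
opening: 53.2
```

```bash
python3 - <<'E'
from h import *
c=cam("wrist"); s=readout.get_state(); print(s["position"],s["eef_rot"],s["wrist_force"]); im=eyes.grab_frame("wrist"); cv2.imwrite("pics/w2.png",im[:,:,::-1])
p=w2px(c,[501.2,255,88]);print(p)
u,v=np.maximum(p.astype(int)-[70,50],0); print(u,v)
crop=cv2.resize(im[v:v+100,u:u+140,::-1],None,fx=4,fy=4,interpolation=2)
cv2.imwrite("pics/w2c.png",np.vstack([cv2.resize(im[:,:,::-1],(264,198)),np.zeros((202,264,3),np.uint8)]) if 0 else crop)
E
```

```text
[510.25864967 145.00887221 258.51522689] [3.14122241e+00 4.92735704e-04 1.64648857e+00] [-0.22599402 -1.1199518  -0.8680795 ]
[280.81717103  79.6428516 ]
210 29
```

View pics/w2.png

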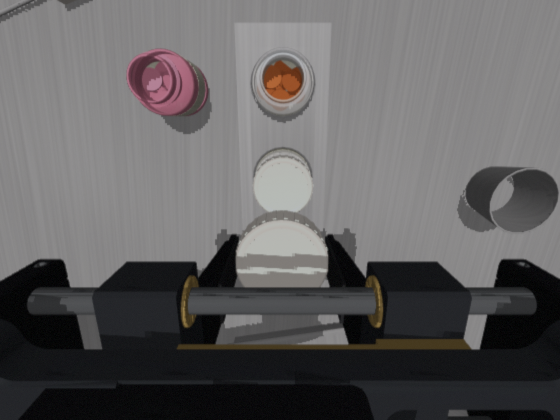

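View pics/w2c.png

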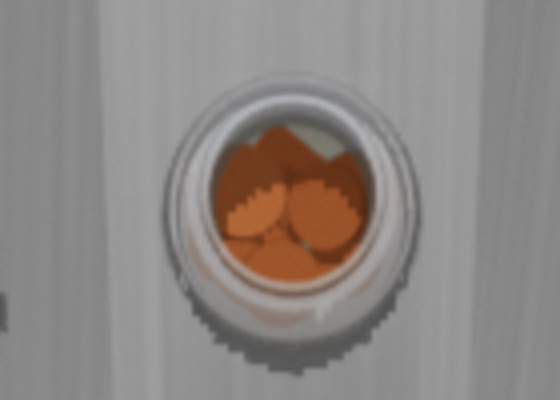

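```bash
cat > fit.py <<'E'
from h import *
from scipy.optimize import minimize
def score(G,c,ctr,r,a):
    s=0
    def samp(r): 
        P=np.array([w2px(c,[ctr[0]+r*np.cos(t),ctr[1]+r*np.sin(t),ctr[2]]) for t in a],np.float32)
        return cv2.remap(G,P[:,0],P[:,1],cv2.INTER_LINEAR)
    return abs(np.mean(samp(r+.6)-samp(r-.6)))
def fit(im,c,ctr,rs,a=np.linspace(0,2*np.pi,72,endpoint=False),ch=None):
    G=(im.astype(np.float32).mean(2) if ch is None else im[:,:,ch].astype(np.float32)); G=cv2.GaussianBlur(G,(0,0),.8); out=[]
    for r in rs:
        best=max(((score(G,c,[ctr[0]+i,ctr[1]+j,ctr[2]],r,a),i,j) for i in np.arange(-6,6.1,1) for j in np.arange(-6,6.1,1)))
        o=minimize(lambda p:-score(G,c,[p[0],p[1],ctr[2]],r,a),[ctr[0]+best[1],ctr[1]+best[2]],method="Nelder-Mead",options=dict(xatol=.05,fatol=.01,initial_simplex=[[ctr[0]+best[1]+k,ctr[1]+best[2]+l] for k,l in((0,0),(.7,0),(0,.7))]))
        out.append((r,o.x.round(1).tolist(),round(-o.fun,1)))
    return out
E
python3 - <<'E'
from fit import *
im=cv2.imread("pics/w2.png"); c=cam("wrist"); s=readout.get_state()
for o in fit(im,c,[501.2,255,88],np.arange(15.5,22,.5)): print(o)
print("blue"); 
for o in fit(im,c,[501.2,255,88],np.arange(15.5,21,.5),ch=0): print(o)
x,y,z=s["position"]; ps=s["eef_rot"][2]; a=ps+np.radians(np.linspace(-70,70,40))
for o in fit(im,c,[x,y,z-61.3],np.arange(25,28.1,.5),a):
    d=np.array(o[1])-[x,y]; print("lid",o,"tool x,y",(d@[np.cos(ps),np.sin(ps)]).round(1),(d@[np.sin(ps),-np.cos(ps)]).round(1))
b=cv2.resize(im[29:129,210:350],None,fx=5,fy=5,interpolation=2)
print("shut", fit(im,c,[509,165,91],[25.5,26,26.5,27]))
E
```

```text
(np.float64(15.5), [504.2, 256.8], np.float64(20.9))
(np.float64(16.0), [502.7, 256.1], np.float64(27.6))
(np.float64(16.5), [502.7, 256.5], np.float64(35.3))
(np.float64(17.0), [502.7, 256.6], np.float64(35.8))
(np.float64(17.5), [502.7, 253.9], np.float64(24.3))
(np.float64(18.0), [502.9, 254.1], np.float64(26.7))
(np.float64(18.5), [502.7, 254.4], np.float64(24.6))
(np.float64(19.0), [503.1, 254.5], np.float64(18.4))
(np.float64(19.5), [500.9, 259.5], np.float64(10.6))
(np.float64(20.0), [500.7, 259.9], np.float64(9.6))
(np.float64(20.5), [498.4, 256.9], np.float64(9.5))
(np.float64(21.0), [502.8, 254.5], np.float64(13.5))
(np.float64(21.5), [502.9, 254.2], np.float64(12.5))
blue
(np.float64(15.5), [503.1, 255.2], np.float64(29.7))
(np.float64(16.0), [502.7, 256.0], np.float64(37.7))
(np.float64(16.5), [502.7, 256.4], np.float64(45.1))
(np.float64(17.0), [502.7, 256.6], np.float64(45.1))
(np.float64(17.5), [502.6, 256.7], np.float64(32.2))
(np.float64(18.0), [502.9, 254.2], np.float64(31.2))
(np.float64(18.5), [502.8, 254.5], np.float64(28.1))
(np.float64(19.0), [502.7, 254.6], np
[... 173 characters left out ...]
)
lid (np.float64(25.0), [510.1, 146.1], np.float64(32.2)) tool x,y 1.5 -0.1
lid (np.float64(25.5), [509.9, 145.6], np.float64(34.2)) tool x,y 1.0 -0.4
lid (np.float64(26.0), [510.0, 145.0], np.float64(36.4)) tool x,y 0.4 -0.3
lid (np.float64(26.5), [510.0, 144.5], np.float64(39.0)) tool x,y -0.1 -0.4
lid (np.float64(27.0), [510.3, 143.8], np.float64(42.5)) tool x,y -0.8 -0.1
lid (np.float64(27.5), [510.3, 143.3], np.float64(45.6)) tool x,y -1.3 -0.1
lid (np.float64(28.0), [510.4, 142.7], np.float64(46.5)) tool x,y -1.9 -0.1
shut [(25.5, [509.4, 166.3], np.float64(15.2)), (26, [509.5, 165.9], np.float64(17.5)), (26.5, [509.5, 165.5], np.float64(17.5)), (27, [509.6, 165.1], np.float64(14.9))]
```

>>> step_arm(rows=[0.016, 0, 0.015, 0, 0.016, 0, 0.015, 0, 0, 0, 0, 0, 0, 0, 0, 0, 0, 0, 0, 0])

```text
clock: 6.32
position: [508.2, 177.1, 228.8]
eef_rot: [3.141, -0.0, 1.646]
wrist_force: [-0.3, -0.5, -0.9]
opening: 52.9
```

```bash
python3 - <<'E'
from fit import *
s=readout.get_state(); c=cam("wrist"); im=eyes.grab_frame("wrist")[:,:,::-1].copy(); cv2.imwrite("pics/w3.png",im)
x,y,z=s["position"]; ps=s["eef_rot"][2]; print(x,y,z,ps)
for o in fit(im,c,[502.5,255.5,88],np.arange(16,22,.5)): print(o)
a=ps+np.radians(np.linspace(-70,70,40))
for o in fit(im,c,[x,y,z-61.3],np.arange(26,28.6,.5),a):
    d=np.array(o[1])-[x,y]; print("lid",o,"tool x,y",(d@[np.cos(ps),np.sin(ps)]).round(1),(d@[np.sin(ps),-np.cos(ps)]).round(1))
p=w2px(c,[502.7,256,88]).astype(int); u,v=p-[60,45]; k=5
b=cv2.resize(im[v:v+90,u:u+120],None,fx=k,fy=k,interpolation=2)
for r,col in((17,(0,255,0)),(19.5,(255,0,0))):
    q=np.array([w2px(c,[502.7+r*np.cos(t),256+r*np.sin(t),88]) for t in np.linspace(0,6.28,90)]); q=((q-[u,v]+.5)*k).astype(int)
    cv2.polylines(b,[q],True,col,1)
cv2.imwrite("pics/w3c.png",b)
E
```

```text
508.16989745903396 177.1231593787265 228.77945925994433 1.6458241275498866
(np.float64(16.0), [502.2, 258.2], np.float64(28.3))
(np.float64(16.5), [502.4, 257.4], np.float64(37.3))
(np.float64(17.0), [502.5, 257.2], np.float64(43.2))
(np.float64(17.5), [502.5, 257.0], np.float64(36.3))
(np.float64(18.0), [502.7, 255.9], np.float64(25.7))
(np.float64(18.5), [502.7, 255.4], np.float64(22.8))
(np.float64(19.0), [503.0, 255.1], np.float64(17.1))
(np.float64(19.5), [503.1, 254.4], np.float64(11.7))
(np.float64(20.0), [505.8, 255.4], np.float64(10.0))
(np.float64(20.5), [499.5, 250.5], np.float64(8.8))
(np.float64(21.0), [503.4, 248.4], np.float64(11.6))
(np.float64(21.5), [502.5, 257.3], np.float64(14.3))
lid (np.float64(26.0), [507.7, 177.6], np.float64(37.0)) tool x,y 0.5 -0.4
lid (np.float64(26.5), [507.9, 177.0], np.float64(39.6)) tool x,y -0.1 -0.3
lid (np.float64(27.0), [508.1, 176.3], np.float64(43.0)) tool x,y -0.8 -0.1
lid (np.float64(27.5), [508.1, 175.8], np.float64(46.3)) tool x,y -1.3 -0.2
lid (np.float64(28.0), [508.2, 175.3], np.float64(47.5)) tool x,y -1.8 -0.1
lid (np.float64(28.5), [508.1, 174.7], np.float64(45.7)) tool x,y -2.4 -0.3
```

View pics/w3c.png

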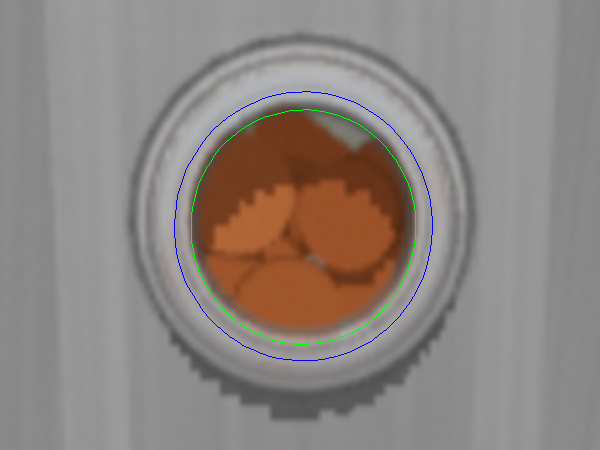

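The overlay puts the rim centre about 1.3 mm further in +y, at (502.5, 257.0), and the jar body ring agrees. The lid sits centred in the grip. I'll move over the mouth now.

>>> step_arm(rows=[0.02, 0.0003, 0, 0, 0.03, 0, 0, 0, 0.03, 0, 0, 0, 0, 0, 0.02, 0, 0, 0, 0.02, 0, 0, 0, 0.014, 0, 0, 0, 0, 0, 0, 0, 0, 0, 0, 0, 0, 0])

```text
clock: 7.5
position: [502.7, 257.0, 175.3]
eef_rot: [3.14, -0.001, 1.646]
wrist_force: [-0.6, -0.3, 0.6]
opening: 53.3
```

```bash
python3 - <<'E'
from h import *
c=cam("scene"); im=eyes.grab_frame("scene")[:,:,::-1]
u,v=w2px(c,[502,257,90]).astype(int)-[40,40]
a=cv2.resize(im[v:v+80,u:u+80],None,fx=5,fy=5,interpolation=2)
w=eyes.grab_frame("wrist")[:,:,::-1]
cv2.imwrite("pics/s4.png",np.hstack([a,cv2.resize(w[150:350,180:380],(400,400))]))
s=readout.get_state(); print(s["position"],s["eef_rot"],s["wrist_force"],s["ft_torque"])
E
```

```text
[502.59618927 257.05308087 175.14500803] [ 3.14012209e+00 -4.49154513e-04  1.64572843e+00] [-0.3909026  -0.5417886  -0.71703568] [-0.02705308 -0.11524965 -0.03785086]
```

View pics/s4.png

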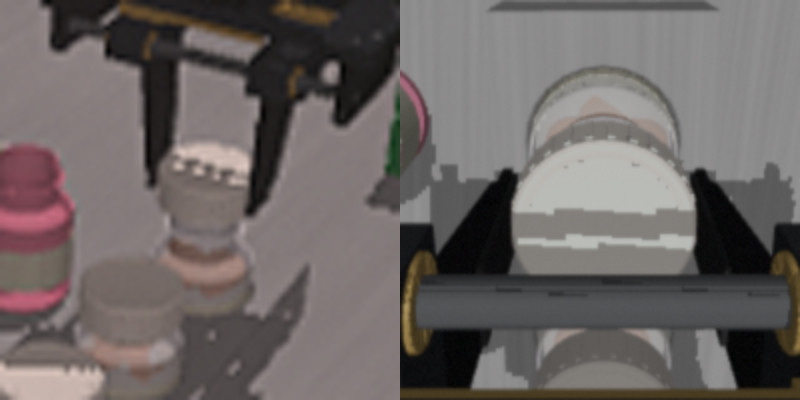

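The lid hangs level over the jar and is aligned in both views. I'll descend until it touches the bead.

>>> step_arm(rows=[0, 0, 0.003, 0, 0, 0, 0.002, 0, 0, 0, 0.002, 0, 0, 0, 0.002, 0, 0, 0, 0.002, 0, 0, 0, 0.002, 0, 0, 0, 0, 0, 0, 0, 0, 0])

```text
clock: 8.6
position: [502.1, 257.0, 161.2]
eef_rot: [-3.142, -0.0, 1.646]
wrist_force: [-0.3, 0.6, 0.9]
opening: 53.0
```

>>> step_arm(rows=[0, 0, 0.001, 0, 0, 0, 0.001, 0, 0, 0, 0, 0, 0, 0, 0, 0, 0, 0, 0, 0])

```text
clock: 9.22
position: [502.3, 257.1, 159.5]
eef_rot: [3.141, -0.0, 1.646]
wrist_force: [0.1, 0.7, 2.3]
opening: 52.9
```

>>> step_arm(rows=[0, 0, 0.001, 0, 0, 0, 0, 0, 0, 0, 0, 0])

```text
clock: 9.6
position: [502.3, 257.1, 158.4]
eef_rot: [3.141, -0.0, 1.646]
wrist_force: [0.1, 1.2, 1.7]
opening: 53.5
```

>>> step_arm(rows=[0, 0, 0, 0, 0, 0, 0.001, 0, 0, 0, 0, 0, 0, 0, 0, 0], squeeze=60)

```text
clock: 10.1
position: [502.4, 257.1, 157.7]
eef_rot: [3.141, -0.0, 1.646]
wrist_force: [0.2, 1.1, 4.1]
opening: 53.1
```

>>> step_arm(rows=[0, 0, 0.001, 0, 0, 0, 0, 0, 0, 0, 0, 0])

```text
clock: 10.48
position: [502.7, 257.2, 157.4]
eef_rot: [3.14, -0.0, 1.646]
wrist_force: [-0.0, 0.7, 8.2]
opening: 52.6
```

>>> step_arm(rows=[0, 0, 0.001, 0, 0, 0, 0, 0, 0, 0, 0, 0])

```text
clock: 10.85
position: [503.0, 257.3, 157.2]
eef_rot: [3.139, -0.001, 1.646]
wrist_force: [-0.9, 0.2, 10.4]
opening: 52.6
```

>>> step_arm(rows=[0, 0, 0.001, 0, 0, 0, 0, 0, 0, 0, 0, 0])

```text
clock: 11.22
position: [503.4, 257.5, 157.0]
eef_rot: [3.139, -0.001, 1.646]
wrist_force: [-1.5, 1.1, 14.3]
opening: 53.4
```

>>> step_arm(rows=[0, 0, 0.001, 0, 0, 0, 0, 0, 0, 0, 0, 0])

```text
clock: 11.6
position: [501.8, 256.9, 152.6]
eef_rot: [-3.141, 0.0, 1.646]
wrist_force: [1.3, 0.6, 1.2]
opening: 52.8
```

>>> step_arm(rows=[0, 0, 0.001, 0, 0, 0, 0, 0, 0, 0, 0, 0])

```text
clock: 11.98
position: [502.1, 257.2, 152.4]
eef_rot: [-3.141, -0.0, 1.646]
wrist_force: [-0.4, 1.5, 3.8]
opening: 53.2
```

It clicked: the force fell from 14 N to 1 N and the tool dropped 4.4 mm. I'll keep pressing to bring the lid fully home.

>>> step_arm(rows=[0, 0, 0.001, 0, 0, 0, 0, 0, 0, 0, 0, 0])

```text
clock: 12.35
position: [502.2, 257.3, 152.3]
eef_rot: [-3.141, -0.001, 1.646]
wrist_force: [-1.4, 2.4, 9.9]
opening: 52.7
```

>>> step_arm(rows=[0, 0, 0.001, 0, 0, 0, 0, 0, 0, 0, 0, 0])

```text
clock: 12.72
position: [502.2, 257.4, 152.3]
eef_rot: [-3.141, -0.0, 1.646]
wrist_force: [-5.7, 0.8, 13.8]
opening: 52.8
```

>>> step_arm(rows=[0, 0, 0.001, 0, 0, 0, 0, 0, 0, 0, 0, 0])

```text
clock: 13.1
position: [502.3, 257.4, 152.3]
eef_rot: [-3.141, -0.0, 1.646]
wrist_force: [-7.4, -0.4, 18.7]
opening: 53.0
```

>>> step_arm(rows=[0, -0.001, 0, 0, 0, 0, -0.001, 0, 0, 0, 0, 0, 0, 0, 0, 0, 0, 0, 0, 0])

```text
clock: 13.72
position: [501.9, 257.4, 152.3]
eef_rot: [3.14, -0.001, 1.646]
wrist_force: [-1.1, 1.3, 11.2]
opening: 52.6
```

```bash
python3 - <<'E'
from h import *
c=cam("scene"); im=eyes.grab_frame("scene")[:,:,::-1]
u,v=w2px(c,[502,257,90]).astype(int)-[40,40]
a=cv2.resize(im[v:v+80,u:u+80],None,fx=5,fy=5,interpolation=2)
w=eyes.grab_frame("wrist")[:,:,::-1]
cv2.imwrite("pics/s5.png",np.hstack([a,cv2.resize(w[150:350,180:380],(400,400))]))
s=readout.get_state(); print(s["position"],s["eef_rot"],s["wrist_force"],s["ft_torque"])
E
```

```text
[501.94329362 257.37451316 152.29524234] [ 3.13968704e+00 -8.13184654e-04  1.64595841e+00] [-1.95025416  1.6546094  10.77057522] [ 0.14365512  0.33923194 -0.02469933]
```

View pics/s5.png

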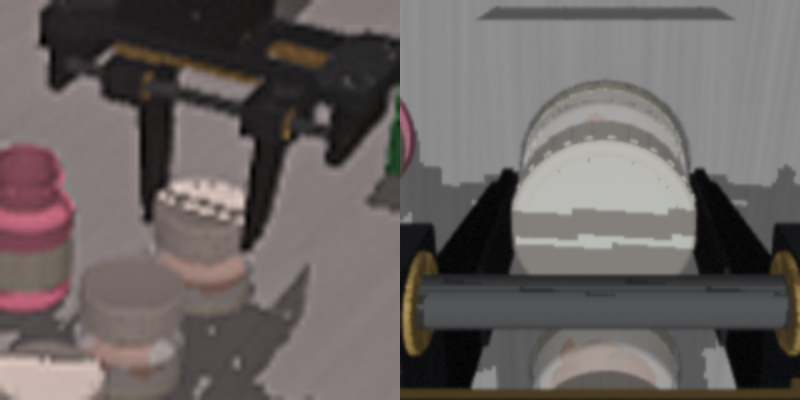

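>>> step_arm(rows=[0, 0, 0.001, 0, 0, 0, 0.001, 0, 0, 0, 0.001, 0, 0, 0, 0, 0, 0, 0, 0, 0, 0, 0, 0, 0])

```text
clock: 14.58
position: [502.2, 257.5, 152.2]
eef_rot: [3.14, -0.0, 1.646]
wrist_force: [-9.4, -1.8, 26.9]
opening: 52.6
```

>>> step_arm(rows=[0, 0, -0.001, 0, 0, 0, -0.001, 0, 0, 0, -0.0005, 0, 0, 0, 0, 0, 0, 0, 0, 0, 0, 0, 0, 0, 0, 0, 0, 0])

```text
clock: 15.45
position: [501.9, 257.4, 152.3]
eef_rot: [3.14, -0.001, 1.646]
wrist_force: [-2.9, 1.1, 14.4]
opening: 53.3
```

The stop holds at 152.2–152.3 mm even at 27 N, so the lid is home. The push is now steady at about 14 N, so I'll hand in.

```bash
python3 -c "
from bench import readout, job
print(readout.get_state()['wrist_force']); print(job.close_job())"
```

```text
[-2.8974646   1.07070674 14.43925986]
the job is handed in; nothing more can be done
None
```

The middle-sized 54 mm lid from the tray is on the open jar in the end pocket. It clicked at about 14 N, when the force fell to about 1 N and the tool dropped 4.4 mm. I then pressed it to a hard stop, which puts the lid's centre about 7 mm below the rim.

- **Seating:** The stop did not move under a check press of 27 N. The last view, taken before that press, shows the lid level and the jar standing in its pocket, much like the shut jar beside it.
- **End state:** I handed in at 15.5 s, still gripping the lid and pressing with about 14 N, a little over the kilogram asked for. About 3 N of sideways load remained.
- **Not fully certain:** The rim fits disagreed by about 2 mm between the inner and outer edges. I used the inner-edge value, and the lid seated without trouble. I did not look again at the other jars, lids and things on the table, but I felt no unexpected contact.

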